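# One turn of the case feeder

## Robot

A 6-joint arm with a two-finger parallel gripper is mounted at the origin on a cart in front of the work surface, level with it; the furniture and walls round the work are solid. World frame = base frame: x ahead of the robot, y to its left, z up, the work surface at z = 0. Lengths are in m, angles in rad, forces in N, time in s.
With the tool pointing down it reaches from about 0.275 to 1 m from the base axis. Payload 8.4 kg.
Tool frame: the origin (TCP) lies on the centre line of the jaws, within the pads' length; the fingertips stand 17 mm ahead of it and the grasp point (between the pads) lies 2 mm behind it (bot.tcp_to_tips is the y of the fingertips in the tool frame, in m); y points along the fingers, z is the direction in which the jaws open and shut, and the axes are right-handed (so a half turn about y gives the same grasp; the last joint's range is limited). The gripper opens to 85 mm and grips with 20 to 120 N. Pads are 22 mm wide; open, the fingers measure 114 mm over their backs; the gripper's body (76 mm by 85 mm) begins 54 mm behind the grasp point. The pads swing forward as they close: fully open they stand 13 mm farther back than shut.
Start: joints at [1.27, 0.353, 1.633, -0, 1.155, -0.002], TCP at [0.184, 0.597, 0.248] pointing down, gripper open.
Joint ranges: [-2.63, 2.63], [-0.92, 2.1], [0.06, 2.66], [-1.3, 4.44], [0, 2.69], [-3.02, 3.02]. Speed limits (rad/s): [2.22, 2.22, 2.79, 3.14, 3.14, 3.14].

## Interface

Orientations are given as a unit quaternion [x, y, z, w].
In Python, from workcell import bot, hand, kinematics, get_obs, vision, hand_in gives the robot as it stands. The module is installed in compiled form; this text tells all that it offers. Calls block until the motion is done:
- bot.reach(position, orientation): joint-space move of the TCP to a pose.
- bot.servo_line(position, ori=None, velocity=0.15): straight line of the TCP; ori=None keeps the orientation; velocity is the mean speed in m/s.
- bot.goto_joints(angles): joint-space move.
- hand.move_gripper(opening, strength=None): finger opening in m; strength is the grip in N (None keeps the last); returns when the fingers have stopped.
- bot.dwell(seconds).
- kinematics.solve_ik(position, orientation): joint angles nearest the present ones, or None.
- get_obs(): the state.
- vision.read_camera(name): name is "side" or "top" or "wrist"; returns a dict with "frame" (420x560x3 uint8, red, green, blue), "intrinsics" (3x3 intrinsics, pixels), "dist" ([k1, k2, p1, p2, k3] as OpenCV has them; the pictures are not rectified), "view" (4x4, takes a point from world to camera coordinates). Camera axes: x right, y down, z forward; pixel columns grow to the right and rows downward; lengths in m; the calibration is good to about 2 mm. A picture is of the moment at which its call begins. There is no depth.
A pose or a line that the arm cannot do raises bot.IKError and nothing moves.
- hand_in(): hands the job in, once; it reports no verdict.
The state is a dict: "time_s": time; "joint_pos": joint angles; "joint_vel": joint speeds; "joint_efforts": joint torques, N m; "position": TCP position; "orientation": TCP orientation; "wrist_force": force on the tool from outside, world axes, zero at the start; "ft_torque": the same for the moment, N m; "gripper_width": finger opening in m.
Only numpy, scipy, OpenCV 4.12 (cv2) and the standard library are available. Lean on these libraries where they do the work, as an engineer would, in place of code of your own. Each camera call takes 0.05 s, during which the arm holds its last target.

## Task

The hand-cranked feeder on the bench holds a stack of three flat cases. Turn its horizontal handwheel clockwise (seen from above) through exactly one full revolution, so that the bottom case is pushed out onto the open shelf and the ram comes back home, and stop with the wheel's upright handle back at the pointed index post where it started; do not begin a second stroke. Let the feeder move the cases: do not touch them yourself, and leave the other things on the bench where they are.

Things in the scene. Friction and masses are not known exactly. Their poses are not given: they have to be found in the camera images.
- feeder: Fixed feeder on a grey plate 385 x 110 mm, 14 mm thick. Origin on the bench under the wheel's axis; x = direction of feed, from the wheel to the magazine and open shelf; z up. A flat ram, driven from under the wheel, runs out 68 mm along x in the first half turn, pushing the bottom case out under the magazine's front, and back in the second half.
- magazine (a point): Centre of the magazine's floor, 14 mm above the bench, 175.5 mm along the feeder's x from the wheel's axis. The upright aluminium magazine is 61 mm (along x) by 98 mm and 92 mm high above the bench. The open shelf follows on its far side, to x = 290 mm, with curbs up to 30 mm above the bench.
- index_tip (a point): Tip of the dark pointed index post, fixed just outside the wheel's rim, 96 mm from the wheel's axis on the feeder's -y side, 59 mm above the bench.
- wheel_center (a point): Point on the wheel's vertical axis at the height of the top of the rim, 50 mm above the bench. The dark handwheel is 170 mm in diameter; a hub in its middle stands up to 56 mm above the bench, 42 mm across.
- handle (a point): Centre of the black upright handle: a cylinder 24 mm in diameter, 56 to 108 mm above the bench, standing on the wheel 65 mm from its axis on a 28 mm collar 5 mm high. It turns freely on its own pin, so it may be pushed from the side or held while the wheel goes round. It starts at the index post.
- wheel (a joint): Wheel angle in rad: 0 at the start (handle at the index post, ram home), growing clockwise seen from above, not wrapping: one full revolution is 6.283. A stop blocks anticlockwise turning from 0; nothing stops the wheel after one turn. It takes 1 to 3 N at the handle; friction stops it within a few degrees when let go.
- case1_center (a point): Centre of the bottom case of the stack at the start: a closed flat red case with a clear lid, 44 mm along the feed, 84 mm across, 20 mm high. Loose, lying in the magazine. The magazine's floor and the open shelf are at 14 mm, so a case lying there has its centre at 24 mm.
- case2_center (a point): Centre of the middle case of the stack at the start: a closed flat red case with a clear lid, 44 mm along the feed, 84 mm across, 20 mm high. Loose, lying in the magazine. The magazine's floor and the open shelf are at 14 mm, so a case lying there has its centre at 24 mm.
- case3_center (a point): Centre of the top case of the stack at the start: a closed flat red case with a clear lid, 44 mm along the feed, 84 mm across, 20 mm high. Loose, lying in the magazine. The magazine's floor and the open shelf are at 14 mm, so a case lying there has its centre at 24 mm.
- cast: Bystander: a pale stone cast of a dental arch, 56 x 63 x 27 mm, origin at the centre of its underside.
- tape: Bystander: a roll of brown tape lying flat, 100 mm across, 25 mm high, origin at the centre of its underside.
- pot: Bystander: a small white lidded pot, 48 mm across, 49 mm high, origin at the centre of its underside.

How it is judged:
By the outcome, as a careful person would: the job done as asked, in the order asked, and still so for the second after the job is handed in, with the robot touching nothing.
It also fails if it takes over 54 s, if anything falls off the work surface, if the arm or the gripper's body presses on something with over 40 N, if the wrist force passes 120 N, or if a joint passes its speed limit or range.

## Working session

There is one attempt and no reset: what is moved stays moved. The work goes in short steps, each a Python script; the robot and the scene stay as the last script left them, time stands still between calls to the robot, and variables do not carry over. Pictures are saved under pics/ and viewed, and the job is handed in when it is done.

```bash
mkdir -p pics
python3 - <<'E'
from workcell import bot, hand, kinematics, get_obs, vision
import cv2,numpy as np
o=get_obs();print(o)
for n in ["side","top","wrist"]:
    c=vision.read_camera(n);cv2.imwrite(f"pics/{n}0.png",c["frame"][:,:,::-1])
    np.savez(f"{n}0.npz",**c)
    print(n,c["intrinsics"].tolist(),c["dist"],np.round(c["view"],3).tolist())
E
```

```text
{'time_s': 0.0, 'joint_pos': array([ 1.26956777e+00,  3.53658996e-01,  1.63411381e+00, -1.16462956e-05,
        1.15519014e+00, -2.39129295e-03]), 'joint_vel': array([-1.35537206e-03, -8.32463091e-05, -1.67008787e-03, -9.11904884e-04,
       -8.52723007e-04,  3.59848803e-04]), 'joint_efforts': array([-2.59026347e-04, -6.05253196e+01, -3.42063224e+01, -3.15538819e-05,
        9.44662490e-03, -1.34762396e-05]), 'position': array([0.18387389, 0.59688188, 0.24756358]), 'orientation': array([ 0.6997076 , -0.1053301 ,  0.10519101, -0.69874867]), 'wrist_force': array([-0.13894806, -0.00451672,  0.77296475]), 'ft_torque': array([-0.01283431, -0.00318303, -0.01384932]), 'gripper_width': 0.0857444601495455}
side [[426.41687859126466, 0.0, 281.0452342766181], [0.0, 426.41687859126466, 208.55194783883044], [0.0, 0.0, 1.0]] [-0.10274689  0.          0.          0.          0.        ] [[0.975, -0.22, -0.002, -0.6], [-0.116, -0.506, -0.855, 0.04], [0.188, 0.834, -0.519, 0.914], [0.0, 0.0, 0.0, 1.0]]
top [[482.95809743155854, 0.0, 282.24673777765565], [0.0, 482.95809743155854, 211.04005172034695], [0.0, 0.0, 1.0]] [-0.10425413  0.          0.          0.          0.        ] [[-0.019, -1.0, -0.021, -0.134], [-0.983, 0.022, -0.183, 0.563], [0.183, 0.017, -0.983, 0.961], [0.0, 0.0, 0.0, 1.0]]
wrist [[291.37519464034125, 0.0, 277.9283426430068], [0.0, 291.37519464034125, 206.09011674970256], [0.0, 0.0, 1.0]] [-0.04522351  0.          0.          0.          0.        ] [[0.294, 0.956, 0.0, -0.625], [0.908, -0.28, 0.313, -0.041], [0.299, -0.092, -0.95, 0.379], [0.0, 0.0, 0.0, 1.0]]
```

View pics/top0.png

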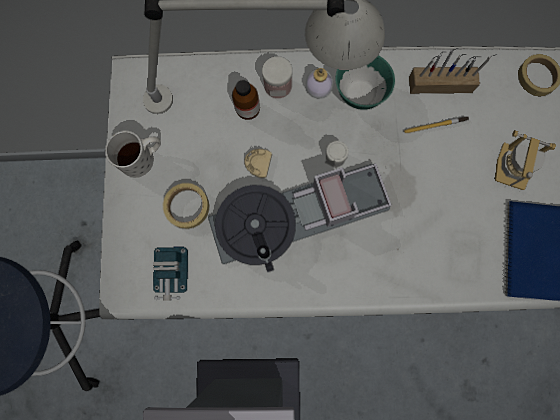

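View pics/side0.png

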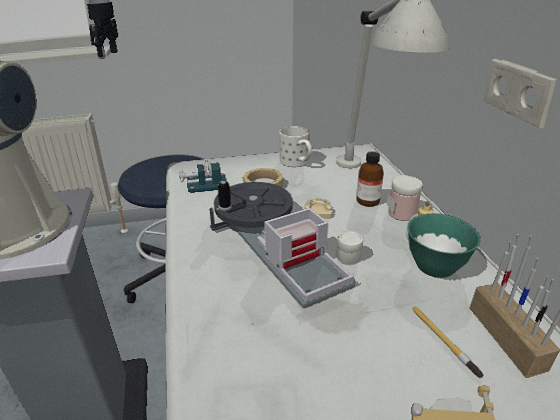

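The top view shows the wheel at about (255,224), handle top (264,252), index post (269,266), magazine (338,195), and shelf running right and up to (388,205). The pot (336,152), cast (258,162) and tape (186,205) are nearby.

```bash
cat > h.py <<'E'
import numpy as np,cv2
def ray(c,uv):
    K,d,V=c["intrinsics"],c["dist"],c["view"]
    n=cv2.undistortPoints(np.array(uv,float).reshape(-1,1,2),K,d).reshape(-1,2)
    R,t=V[:3,:3],V[:3,3]
    return -R.T@t,np.c_[n,np.ones(len(n))]@R
def onz(c,uv,z):
    o,D=ray(c,uv); return o+D*((z-o[2])/D[:,2])[:,None]
def proj(c,P):
    V=c["view"]; return cv2.projectPoints(np.array(P,float).reshape(-1,3),cv2.Rodrigues(V[:3,:3])[0],V[:3,3],c["intrinsics"],c["dist"])[0].reshape(-1,2)
E
python3 - <<'E'
from h import *
c=dict(np.load("top0.npz"));im=c["frame"][:,:,::-1]
crop=im[130:290,190:410];cv2.imwrite("pics/topcrop.png",cv2.resize(crop,None,fx=3.6,fy=3.6,interpolation=2))
s=dict(np.load("side0.npz"));i2=s["frame"][:,:,::-1]
cv2.imwrite("pics/sidecrop.png",cv2.resize(i2[150:310,170:390],None,fx=3.6,fy=3.6,interpolation=2))
g=im.max(2)
m=((g<75)).astype(np.uint8)
m[:, :200]=0;m[:170]=0;m[280:]=0;m[:,305:]=0
m2=cv2.morphologyEx(m,cv2.MORPH_OPEN,np.ones((13,13)))
cs,_=cv2.findContours(m2,0,1);k=max(cs,key=cv2.contourArea)
print(cv2.boundingRect(k))
P=onz(c,k.reshape(-1,2),0.05);
print(cv2.minEnclosingCircle(P[:,:2].astype(np.float32)),cv2.fitEllipse(P[:,:2].astype(np.float32)))
print("handle",onz(c,[[264,252]],.108),"post",onz(c,[[269,266]],.059),"hub",onz(c,[[255,224]],.056))
E
```

```text
(214, 185, 81, 79)
((0.5364478826522827, -0.08720016479492188), 0.08753667026758194) ((0.5379465818405151, -0.08658470213413239), (0.1583987921476364, 0.17197096347808838), 18.95932960510254)
handle [[ 0.46933858 -0.10990636  0.108     ]] post [[ 0.44546339 -0.11694869  0.059     ]] hub [[ 0.53319103 -0.08898074  0.056     ]]
```

View pics/topcrop.png

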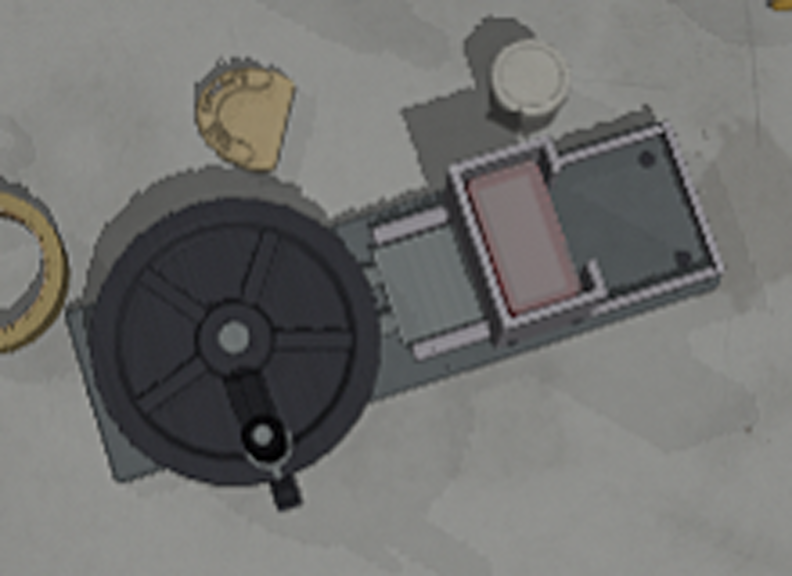

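View pics/sidecrop.png

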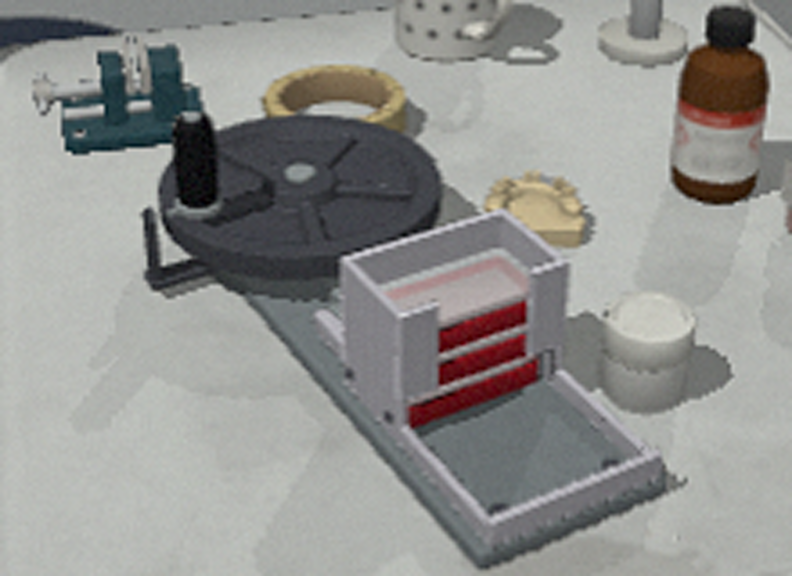

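Run:
```python
from h import *
from scipy.optimize import least_squares
c=dict(np.load("top0.npz"));s=dict(np.load("side0.npz"))
f=lambda p:np.array(p)/3.6+[190,130]
g=lambda p:np.array(p)/3.6+[170,150]
def tri(a,b):
    o1,d1=ray(c,[a]);o2,d2=ray(s,[b]);d1=d1[0]/np.linalg.norm(d1);d2=d2[0]/np.linalg.norm(d2)
    A=np.c_[d1,-d2];k=np.linalg.lstsq(A,o2-o1,rcond=None)[0]
    p,q=o1+k[0]*d1,o2+k[1]*d2
    return (p+q)/2,np.linalg.norm(p-q)
print("cam",ray(c,[[0,0]])[0])
H=onz(c,[f((234,337))],.056)[0];print("hub",H,onz(s,[g((300,173))],.056)[0],tri(f((234,337)),g((300,173))))
h=onz(c,[f((262,434))],.108)[0];print("handle",h,onz(s,[g((191,117))],.108)[0],tri(f((262,434)),g((191,117))))
E_=onz(c,[f((672,122)),f((720,270))],.03);e=E_.mean(0);print("end",e,np.linalg.norm((e-H)[:2]),np.degrees(np.arctan2(*(e-H)[1::-1])))
print("hdl",np.linalg.norm((h-H)[:2]),np.degrees(np.arctan2(*(h-H)[1::-1])))
d=(E_[0]-E_[1]);print("end edge",np.linalg.norm(d),np.degrees(np.arctan2(d[1],d[0])))
M=onz(c,[f((450,165)),f((505,325))],.092);m=M.mean(0);print("magrear",np.linalg.norm((m-H)[:2]),np.degrees(np.arctan2(*(m-H)[1::-1])))
print("post",onz(s,[g((148,212))],.059),np.linalg.norm((onz(s,[g((148,212))],.059)-H)[0,:2]),onz(c,[f((287,505))],.059))
for n,p,z in [("cast",(250,115),.027),("tape",(0,275),.025),("pot",(530,72),.049)]: print(n,onz(c,[f(p)],z))
print("lamp?",onz(c,[[345,30],[150,10],[345,65]],.4), proj(s,onz(c,[[345,30]],.4)))
```

```text
cam [ 0.3750066  -0.16313148  1.04441756]
hub [ 0.53400806 -0.08898806  0.056     ] [ 0.53410336 -0.0930581   0.056     ] (array([ 0.5345696 , -0.08880957,  0.05352433]), np.float64(0.0003229647775491536))
handle [ 0.47220624 -0.10756073  0.108     ] [ 0.4717195  -0.10706056  0.108     ] (array([ 0.4719288 , -0.10757577,  0.10829156]), np.float64(0.0004917681835418653))
end [ 0.61791595 -0.36499865  0.03      ] 0.28848289618517436 -73.09060024873799
hdl 0.06453223040508986 -163.2734372665413
end edge 0.09482841291567527 14.34923534577735
magrear 0.14612267555351108 -72.60366412425921
post [[ 0.44219886 -0.12265233  0.059     ]] 0.09778655787152479 [[ 0.43674453 -0.11829152  0.059     ]]
cast [[ 0.675124   -0.09768306  0.027     ]]
tape [[0.57985547 0.0543275  0.025     ]]
pot [[ 0.69123807 -0.26657216  0.049     ]]
lamp? [[ 0.76583659 -0.25015625  0.4       ]
 [ 0.81178864  0.04392766  0.4       ]
 [ 0.70868337 -0.24719058  0.4       ]] [[410.95643849  38.07753731]]
```

Both views put the wheel axis at about (0.534, −0.089) and the handle at (0.472, −0.1075). The measured radius is 64.5 mm against 65 given, the handle height 108 mm, the feed yaw −73.1°, and the shelf end 288 mm out against 290. I'll approach with the jaws opening tangentially.

```bash
cat >> h.py <<'E'
from scipy.spatial.transform import Rotation as R_
C=np.array([.534,-.089]);yaw=np.radians(-73.1)
def ori(sg):
    y=np.array([0,0,-1.]);z=sg*np.array([np.cos(yaw),np.sin(yaw),0]);return R_.from_matrix(np.c_[np.cross(y,z),y,z]).as_quat()
def hp(th,r=.065,C=C): # wheel angle th clockwise
    a=yaw-np.pi/2-th; return C+r*np.array([np.cos(a),np.sin(a)])
E
python3 - <<'E'
from h import *
from workcell import *
p=[*hp(0),.25];print(p)
best=None
for sg in (1,-1):
    q=kinematics.solve_ik(p,ori(sg));print(sg,None if q is None else np.round(q,2))
    if q is not None:
        d=abs(np.array(q)-get_obs()["joint_pos"]).max()
        if best is None or d<best[0]:best=(d,sg)
sg=best[1];print(sg)
bot.reach(p,ori(sg));hand.move_gripper(.06,30)
o=get_obs();print(o["time_s"],o["position"],o["wrist_force"],o["gripper_width"],np.round(o["joint_pos"],2))
for n in["top","wrist"]:
    c=vision.read_camera(n);cv2.imwrite(f"pics/{n}1.png",c["frame"][:,:,::-1]);np.savez(n+"1.npz",**c)
print(proj(c,[[*hp(0),.108]]))
E
```

```text
[np.float64(0.47180711703625555), np.float64(-0.10789564258388644), 0.25]
1 [-0.23  0.13  1.92 -0.    1.09  1.05]
-1 [-0.23  0.13  1.92 -0.    1.09 -2.09]
1
3.2167 [ 0.47185317 -0.1077495   0.24997895] [-0.33794032  0.01717852 -0.02365911] 0.0603606713193659 [-0.23  0.13  1.92 -0.    1.09  1.05]
[[278.04378772 198.69585792]]
```

View pics/wrist1.png

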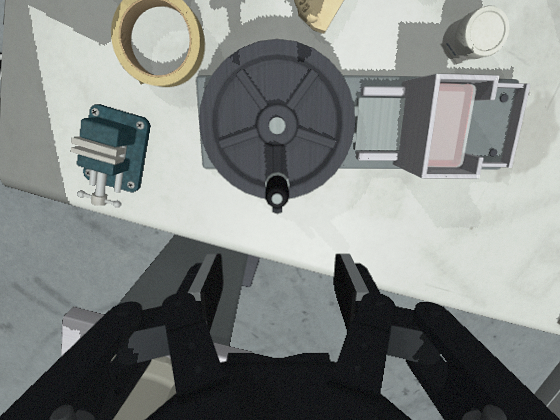

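The wrist view shows the handle top at about (277,198), against a prediction of (278,198.7). The plate is level with the jaw axis. I'll descend, grip, and turn in steps while watching the wrist force.

Run:
```python
from h import *
from workcell import *
bot.servo_line([*hp(0),.092],velocity=.12)
hand.move_gripper(0.02,30)
o=get_obs();print(o["time_s"],o["position"],o["wrist_force"],o["gripper_width"])
Cc=C.copy()
for k in range(1,4):
    th=np.radians(10*k)
    bot.servo_line([*hp(th,C=Cc),.092],velocity=.06)
    o=get_obs();print(k*10,round(o["time_s"],2),np.round(o["position"],4),np.round(o["wrist_force"],1),round(o["gripper_width"],4))
c=vision.read_camera("side");cv2.imwrite("pics/side2.png",c["frame"][:,:,::-1])
```

```text
5.2 [ 0.47206585 -0.10795801  0.09243583] [-1.15694735  0.06548444  6.25720574] 0.023189096376162146
10 5.54 [ 0.4695 -0.0966  0.0924] [-1.6  0.2  7.5] 0.0233
20 5.88 [ 0.4689 -0.0852  0.0924] [-3.1  1.   8.3] 0.023
30 6.22 [ 0.4703 -0.0738  0.0924] [-3.5  1.3  9.2] 0.0236
```

View pics/side2.png

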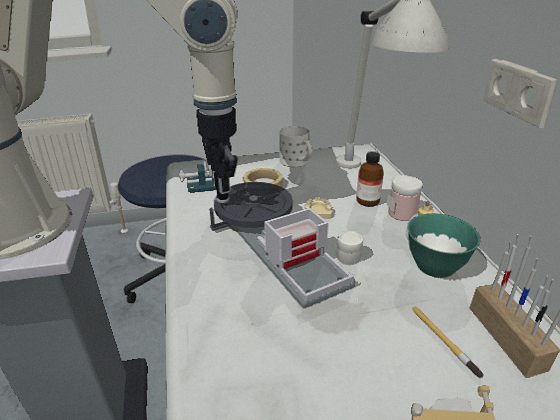

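The gripper holds the handle and the wheel is following; forces are only a few N. I'll go on to the half turn with a force guard.

```bash
cat > turn.py <<'E'
from h import *
from workcell import *
import sys
a,b=int(sys.argv[1]),int(sys.argv[2])
for k in range(a,b+1,10):
    bot.servo_line([*hp(np.radians(k)),.092],velocity=.06)
    o=get_obs();f=o["wrist_force"]
    e=(hp(np.radians(k))-o["position"][:2])*1e3
    print(k,round(o["time_s"],2),"err mm",np.round(e,1),np.round(f,1),round(o["gripper_width"],4))
    if np.linalg.norm(f)>35: print("STOP");break
c=vision.read_camera("side");cv2.imwrite(f"pics/side_{k}.png",c["frame"][:,:,::-1])
E
python3 turn.py 40 180
```

```text
40 6.62 err mm [ 0.5 -0.5] [-3.8  2.7 10.6] 0.0232
50 6.96 err mm [ 0.5 -0.7] [-3.8  3.7 10.5] 0.0232
60 7.3 err mm [ 0.5 -0.8] [-4.6  4.6 10.6] 0.023
70 7.64 err mm [ 0.4 -1. ] [-3.6  7.  10.2] 0.023
80 7.98 err mm [ 0.1 -1.2] [-3.6  8.6  8.8] 0.0235
90 8.32 err mm [-0.3 -1.3] [-1.5  9.1  7.9] 0.0231
100 8.67 err mm [-0.7 -1.3] [-0.6  8.5  6.6] 0.023
110 9.01 err mm [-1.2 -1.1] [1.2 7.7 3.8] 0.0232
120 9.35 err mm [-1.4 -0.8] [3.  6.6 3. ] 0.0233
130 9.69 err mm [-1.3 -0.5] [3.  5.2 3.2] 0.0232
140 10.03 err mm [-1.2 -0.2] [4.  4.8 2.6] 0.0229
150 10.38 err mm [-0.9 -0.1] [5.1 2.7 5. ] 0.0232
160 10.72 err mm [-0.7  0.2] [4.1 2.  5.6] 0.0227
170 11.06 err mm [-0.5  0.3] [3.3 1.2 6.3] 0.0233
180 11.4 err mm [-0.2  0.5] [ 3.  -0.1  6.6] 0.0232
```

Run:
```python
from h import *
i=cv2.imread("pics/side_180.png");cv2.imwrite("pics/s180c.png",cv2.resize(i[90:310,170:390],None,fx=2.7,fy=2.7,interpolation=2))
```

```text
(no output)
```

View pics/s180c.png

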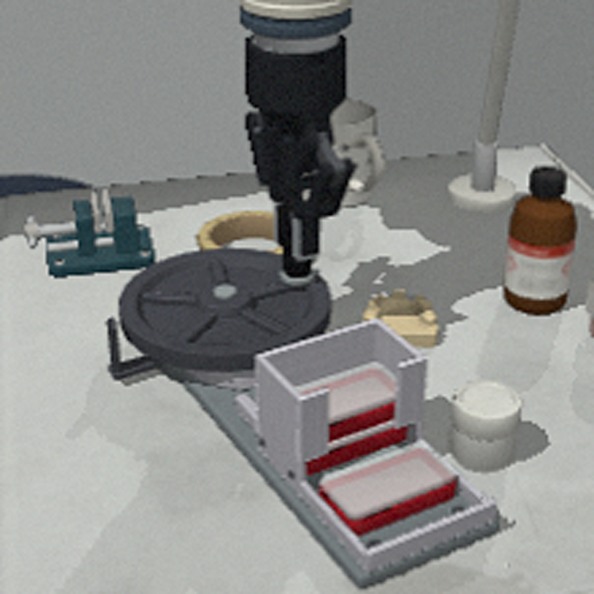

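At half a turn the handle is on the far side, the bottom case is fully out on the shelf at about (390,487), and two cases are still in the magazine. I'll carry on to a full turn.

```bash
python3 turn.py 190 360
python3 - <<'E'
from h import *
from workcell import *
for n in ["side","top"]:
    c=vision.read_camera(n);cv2.imwrite(f"pics/{n}360.png",c["frame"][:,:,::-1])
i=cv2.imread("pics/side360.png");cv2.imwrite("pics/s360c.png",cv2.resize(i[90:310,170:390],None,fx=2.7,fy=2.7,interpolation=2))
E
```

```text
190 11.79 err mm [0.1 0.6] [ 1.4 -0.4  6.8] 0.0229
200 12.13 err mm [0.4 0.6] [ 1.1 -0.6  8.4] 0.0234
210 12.47 err mm [0.7 0.6] [ 0.3 -1.6  8.8] 0.0232
220 12.82 err mm [1.  0.5] [-1.5 -0.2 10. ] 0.0233
230 13.16 err mm [1.3 0.3] [-2.3 -0.3 11.4] 0.0232
240 13.5 err mm [1.5 0.1] [-2.2  0.7 11. ] 0.0233
250 13.84 err mm [ 1.7 -0.2] [-3.5  2.6 12.5] 0.023
260 14.18 err mm [ 1.7 -0.5] [-3.5  4.6 13.3] 0.0233
270 14.53 err mm [ 1.7 -0.8] [-2.6  5.7 13.5] 0.0231
280 14.87 err mm [ 1.6 -1. ] [-1.6  6.5 12.2] 0.0233
290 15.21 err mm [ 1.3 -1.2] [-1.2  7.6 12.2] 0.0229
300 15.55 err mm [ 1.  -1.3] [ 1.2  8.8 10.9] 0.0233
310 15.89 err mm [ 0.6 -1.2] [1.6 8.9 9.4] 0.0235
320 16.23 err mm [ 0.2 -1.1] [3.9 7.4 8.1] 0.0233
330 16.57 err mm [-0.  -0.8] [4.9 6.5 7.3] 0.0233
340 16.92 err mm [ 0.  -0.8] [3.7 4.6 7.8] 0.0231
350 17.26 err mm [ 0.1 -0.7] [4.4 2.7 7.7] 0.0228
360 17.6 err mm [ 0.2 -0.6] [2.8 3.  7.5] 0.023
```

View pics/s360c.png

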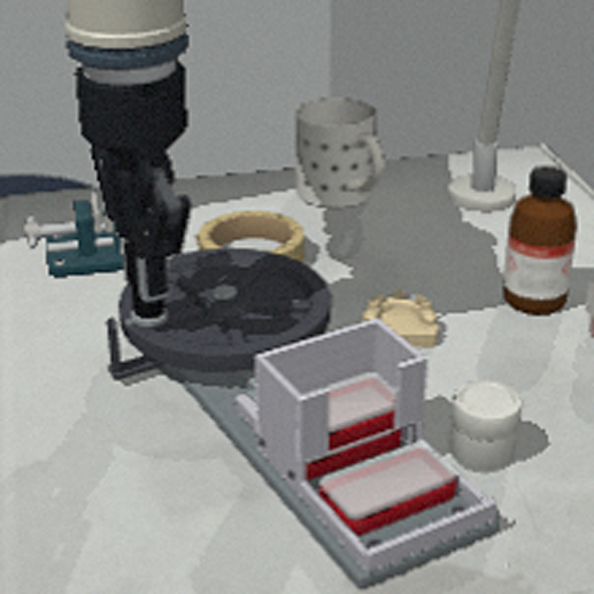

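The handle is back at the post and the case is on the shelf at about (390,487). I'll release, lift clear and look again.

Run:
```python
from h import *
from workcell import *
hand.move_gripper(.06)
p=get_obs()["position"]
bot.servo_line([p[0],p[1],.25],velocity=.12)
w=vision.read_camera("wrist");np.savez("wrist3.npz",**w);cv2.imwrite("pics/wrist3.png",w["frame"][:,:,::-1])
q=np.array(get_obs()["joint_pos"]);q[0]+=1.2;bot.goto_joints(q)
f=[]
for n in ["side","top"]:
    c=vision.read_camera(n);np.savez(n+"3.npz",**c);i=c["frame"][:,:,::-1]
    f.append(cv2.resize(i[150:310,170:390] if n=="side" else i[130:290,190:410],None,fx=3.6,fy=3.6,interpolation=2))
    cv2.imwrite(f"pics/{n}3c.png",f[-1])
o=get_obs();print(o["time_s"],o["position"],o["wrist_force"])
```

```text
21.775 [0.27163018 0.39935941 0.24929354] [-0.16216791  0.69625259  0.09659759]
```

View pics/side3c.png

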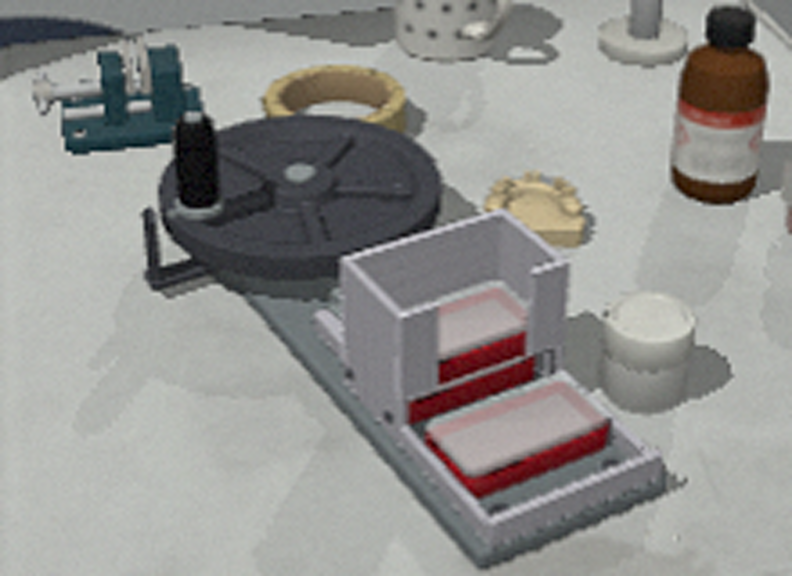

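View pics/top3c.png

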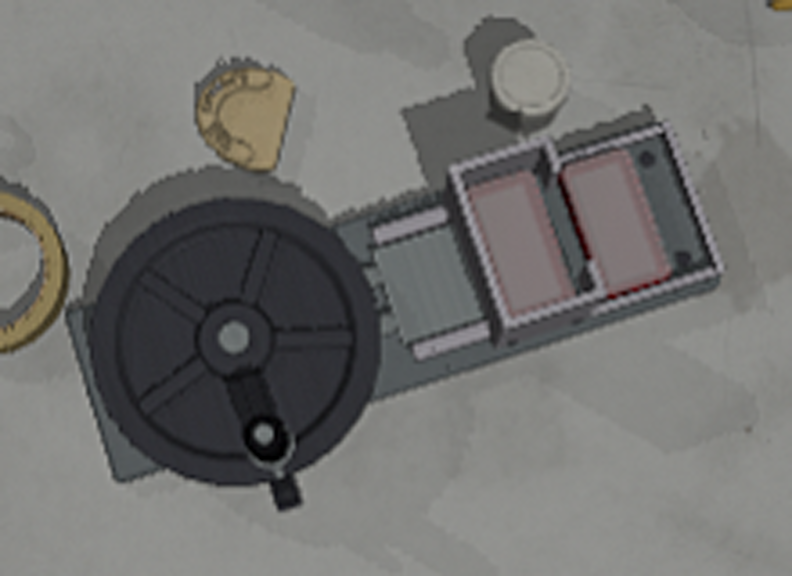

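View pics/wrist3.png

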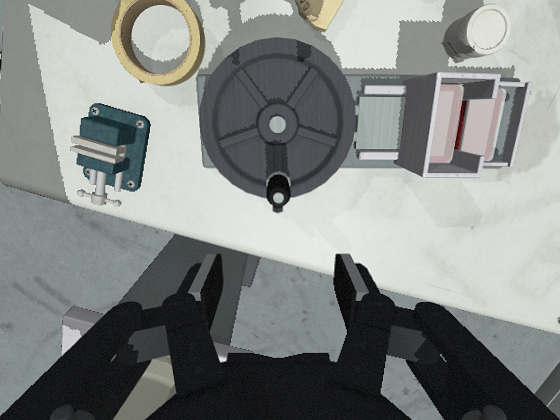

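Run:
```python
from h import *
def cap(c,b):
    g=c["frame"].min(2).astype(float)[b[1]:b[3],b[0]:b[2]];w=np.clip(g-70,0,None)
    yy,xx=np.mgrid[b[1]:b[3],b[0]:b[2]];return np.array([(w*xx).sum(),(w*yy).sum()])/w.sum()
for n in ["top0","top3"]:
    c=dict(np.load(n+".npz"));u=cap(c,(260,247,267,254));h=onz(c,[u],.108)[0,:2];d=h-C
    print(n,u,h,np.linalg.norm(d),"wheel deg",np.degrees(yaw-np.pi/2-np.arctan2(d[1],d[0])))
```

```text
top0 [262.39440994 250.24378882] [ 0.47283035 -0.10682106] 0.0637127643863165 wheel deg 0.6571411363883195
top3 [262.8248974  250.00410397] [ 0.47328136 -0.10766579] 0.06352295018230827 wheel deg -0.18818494479085016
```

The wheel stands about 0.8° short of the start mark, which is within measurement noise and not into a second stroke. The case lies flat on the shelf, and the cast, tape and pot haven't moved. I'll hand in.

```bash
python3 -c "
from workcell import *
hand_in();print(get_obs()['time_s'])"
```

```text
the job is handed in; nothing more can be done
the job is handed in; nothing more can be done
```

The job is done and handed in: I gripped the handle and turned the wheel clockwise through one full revolution. I then let go, lifted the arm and swung it clear. It took about 22 s of the 54 s allowed, and the force readings after each 10° step stayed under about 15 N.

- **Wheel:** the last pictures show the handle back at the index post, about 0.8° short of its start by the top camera, roughly the size of the measurement error. No second stroke was begun.
- **Cases:** the bottom case lies flat on the open shelf, and the other two have dropped down inside the magazine. The ram was not directly visible, so I judged it home from the wheel's position and the two cases having dropped.
- **Bystanders:** the cast, tape and pot look unmoved between the first and last pictures.
- **Disagreement:** the two cameras put the hub up to 4 mm apart. The index post came out up to about 6 mm apart between them, and I used neither post reading. I used the hub position from the top camera, and the arm ended each step within about 2 mm of the planned circle.

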